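Reset the bench interlock with its two keys

ROBOT

A 7-joint arm with a two-finger parallel gripper is mounted at the origin on a cart in front of the work surface, level with it; the furniture and walls round the work are solid. World frame = base frame: x ahead of the robot, y to its left, z up, the work surface at z = 0. Lengths are in m, angles in rad, forces in N, time in s.
With the tool pointing down it reaches from about 0.4 to 0.85 m from the base axis. Payload 4.5 kg.
Tool frame: the origin (TCP) lies between the finger pads; the fingertips stand 11 mm ahead of it and the grasp point (between the pads) lies 8 mm behind it (r.tip_reach is the distance from the TCP to the fingertips, in m); x points along the fingers, y is the direction in which the jaws open and shut, and the axes are right-handed (so a half turn about x gives the same grasp; the last joint's range is limited). The gripper opens to 88 mm and grips with 3 to 60 N. Pads are 18 mm wide; open, the fingers measure 123 mm over their backs; the gripper's body (75 mm by 187 mm) begins 45 mm behind the grasp point.
Start: joints at [1.216, 0.689, -0.195, 1.565, 0.157, 0.902, -0.215], TCP at [0.237, -0.578, 0.25] pointing down, gripper open.
Joint ranges: [-3.01, 3.01], [-0.46, 2.08], [-1.47, 1.51], [0.13, 2.56], [-1, 4.14], [0.04, 2.09], [-2.66, 2.66]. Speed limits (rad/s): [2.57, 2.57, 3.14, 3.14, 3.14, 3.14, 3.14].

INTERFACE

Orientations are given as a unit quaternion [x, y, z, w].
In Python, from plant import r gives the robot as it stands.
- The arm moves only by the tool drive_tool, never from a script. Its argument "deltas" is a list of rows, each a list of 3 entries, a list of its own where there are three numbers: the turn, a rotation vector about the tool's x, y, z in degrees, then the shift along the tool's x, y, z in cm, then the finger opening in cm, from 0 to 8.81. A call has 1 to 12 rows; each row shifts and turns the commanded pose from where the row before left it, along the tool's axes as they then stand; what a row does not reach is not made up. A row lasts 1/12 s, in which the tool goes at most 41.7 mm and 7.16 degrees, less where a joint would pass 70% of its speed; a pose out of reach is approached as far as the arm can. A call is refused whole if a number of a shift passes 4.17 or a number of a turn 7.16, either way. A call with a gripper value outside its range is refused whole. The fingers move at their own pace and stop on an object; "force" is the grip in N (left out, the last holds). Time passes only in rows, so rows that do not move let the fingers close. It gives the time, the measured TCP pose, the force and the opening at its end, in the units of the state.
- r.get_state(): the state, without advancing time (a new reading comes with each control period).
- r.snapshot(name): name is "scene" or "top"; returns a dict with "color" (420x560x3 uint8, red, green, blue), "fov_y" (degrees; the focal length in pixels is half the picture's height over the tangent of half this angle, whatever the lens; pixels are square), "cx", "cy" (the principal point, pixels), "k1" (the pictures are not rectified: a ray, as slopes to the right and down, at radius r is drawn at 1 + k1 r^2 times it, then the intrinsics apply), "extrinsics" (4x4, takes a point from world to camera coordinates). Camera axes: x right, y up, looking along -z (the intrinsics and any distortion apply to the point x, -y, -z); pixel columns grow to the right and rows downward; lengths in m; the calibration is good to about 2 mm. A picture is of the moment at which its call begins. There is no depth.
- r.finish_job(): hands the job in, once; it reports no verdict.
The state is a dict: "clock": time; "q": joint angles; "qd": joint speeds; "joint_torque": joint torques, N m; "tool_pos": TCP position; "eef_rot": TCP orientation; "contact_force": force on the tool from outside, world axes, zero at the start; "moment": the same for the moment, N m; "opening": opening from 0.0 (shut) to 1.0 (fully open).
Only numpy, scipy, OpenCV 4.12 (cv2) and the standard library are available. Lean on these libraries where they do the work, as an engineer would, in place of code of your own. Each camera call takes 0.05 s, during which the arm holds its last target. There are 200 camera calls.

TASK

Reset the safety interlock on the grey control box: with the fingertips gently push its sliding cover back, away from the robot, as far as it goes, so that the two round steel keys lie free; then press both keys down together, one fingertip on each, keep both fully down for about three seconds, let both come up together and move clear. Grip and lift nothing, do not press the black mushroom stop button beside the keys, and leave the cover open and the things standing round the box where they are.

Things in the scene. Friction and masses are not known exactly. Their poses are not given: they have to be found in the camera images.
- reset_box: grey flat control box, fixed, 148 mm deep (its x), 192 wide (its y), top panel 40 mm above the bench. Origin on the bench (z = 0) below the middle between the two keys; x points to its rear (the way the cover opens), y left, z up. It spans x -58 to +90, y -75 to +117 mm. Yaw within 20 degrees. To its left two fixed rods hang overhead along world x (x 0.23 to 1.04, y 0.35 to 0.42, z 0.46 to 0.50 m).
- cover_front (a point): middle of the upright front face of the flat grey sliding cover, 59 mm above the bench, at box x = -24 mm when shut. The face is 124 mm wide (box y), from 52 to 66 mm above the bench. The cover is 50 mm deep and slides over the keys, 2 mm above them. Push this face towards box +x with fingertips 54 to 58 mm above the bench (they then pass over the keys).
- cover (a joint): travel of the sliding cover along box +x in m: 0 = shut over the keys, 0.056 = fully open against its end stops, its front face then 32 mm behind the line of the keys. Starts between 0 and 0.008. Friction about 2 N; it stays where it is left. Its guide rails (8 mm above the panel) run along box x at y = +-66 mm.
- key_left_top (a point): middle of the flat top of the left steel key: a round key 26 mm in diameter, at box x = 0, y = +30 mm, its top 10 mm above the panel (50 mm above the bench) when up. The two keys' centres are 60 mm apart.
- key_right_top (a point): middle of the flat top of the right steel key, the same, at box x = 0, y = -30 mm.
- key_left (a joint): how far the left key is pressed down, m: 0 up, 0.008 fully down (its top then 2 mm above the panel). Spring: 2 N to start it, 6 N fully down; it comes up again by itself.
- key_right (a joint): how far the right key is pressed down, the same.
- stop_top (a point): top of the black mushroom-shaped stop button, 30 mm in diameter, at box x = 0, y = +92 mm, 64 mm above the bench. Not to be pressed.
- stop (a joint): how far the stop button is pressed down, m: 0 up, 0.006 down. Spring as stiff as that of the keys.
- powder_jar: loose glass jar with a brass lid, 45 mm in diameter, 53 mm high, beside the box; origin under its centre. Leave alone.
- tape_roll: loose roll of tan tape lying flat, 48 mm in diameter, 12 mm high, beside the box; origin under its centre. Leave alone.
- flux_bottle: loose small white bottle with a side spout, 29 by 44 mm, 31 mm high, beside the box; origin under its centre. Leave alone.
- bur_cup_2: loose white cup full of burs, 31 mm in diameter, 50 mm high, beside the box; origin under its centre. Leave alone.

How it is judged:
On the way, in this order (a step that is already met when the one before it is completed fails the run):
1. the cover is pushed open (at least 50 of its 56 mm) (value of joint cover above 0.05 m), for 0.2 s.
2. both keys are held down together by the fingers (at least 5.5 of their 8 mm) for 2.5 s on end (value of joint each of key_left, key_right above 0.0055 m and contact force between the fingers and key_left above 1 N and contact force between the fingers and key_right above 1 N), for 2.5 s.
At the end, for the whole second after the job is handed in: the cover stands open (50 mm or more), both keys and the stop button are up again (within 1.5 mm), and the four things beside the box are within 15 mm of where they stood (value of joint cover above 0.05 m and value of joint each of key_left, key_right, stop below 0.0015 m and distance of each of powder_jar, tape_roll, flux_bottle, bur_cup_2 from where it was at the start of the episode below 0.015 m); the robot touches nothing.
It fails at once if one key is pressed more than half way (over 4.5 mm) while the other is still up (under 1 mm) ((value of joint key_left above 0.0045 m and value of joint key_right below 0.001 m) or (value of joint key_right above 0.0045 m and value of joint key_left below 0.001 m)).
It fails at once if the stop button is pressed (over 2.5 mm) (value of joint stop above 0.0025 m).
It fails at once if the cover is gripped or rammed (fingers on it with over 35 N) (contact force between the fingers and cover above 35 N).
It fails at once if a thing beside the box is lifted or moved more than 15 mm (distance of any of powder_jar, tape_roll, flux_bottle, bur_cup_2 from where it was at the start of the episode above 0.015 m).
It also fails if it takes over 54 s, if anything falls off the work surface, if the arm or the gripper's body presses on something with over 40 N, if the wrist force passes 120 N, or if a joint passes its speed limit or range.

## Working session

There is one attempt and no reset: what is moved stays moved. The work goes in short steps, Python scripts to look and compute and a tool call to move; the robot and the scene stay as the last step left them, time stands still between calls to the robot, and variables do not carry over. Pictures are saved under pics/ and viewed, about 8 in all and at most 12, crops included, and the job is handed in when it is done.

Besides the shell and the picture viewer there is one more tool, called by a JSON object that holds its "method" and its "body", one argument or row to a line. drive_tool: Moves the arm, as the interface text tells. Its arguments: {"type":"object","properties":{"deltas":{"type":"array","items":{"type":"array"}},"force":{"type":"number"}},"required":["deltas"]}

```bash
ls; mkdir -p pics; python3 - <<'E'
from plant import r
import cv2,numpy as np
s=r.get_state();print(s)
for n in("scene","top"):
    d=r.snapshot(n);np.save(f"pics/{n}0.npy",d,allow_pickle=True)
    cv2.imwrite(f"pics/{n}0.png",d["color"][:,:,::-1])
    print(n,d["fov_y"],d["cx"],d["cy"],d["k1"],d["extrinsics"].tolist() if hasattr(d["extrinsics"],'tolist') else d["extrinsics"])
print(r.tip_reach)
E
```

```text
pics
{'clock': 0.0, 'q': array([ 1.21582022,  0.68999332, -0.1945439 ,  1.56636852,  0.15731168,
        0.90249237, -0.21508101]), 'qd': array([-0.00075316,  0.00030946,  0.00050461,  0.00240274, -0.00090846,
       -0.00101837,  0.00102454]), 'joint_torque': array([-3.45416429e-04, -5.27548921e+01, -1.26696389e+00, -1.53424716e+01,
       -5.25908649e-02,  6.67582965e-03,  2.05349984e-04]), 'tool_pos': array([ 0.23664007, -0.57779255,  0.24889843]), 'eef_rot': array([-0.69360899, -0.13727389,  0.69395008, -0.13599906]), 'contact_force': array([-0.59799699,  0.24818472, -0.01998001]), 'moment': array([-0.01941806, -0.0577203 ,  0.01031144]), 'opening': 0.9979486467697416}
scene 45.283166073433506 285.000551001638 202.96401974156188 0.04165751356322796 [[0.7149316204713616, -0.6990845955401123, 0.012389767096711711, -0.317036527896923], [0.5067258471503863, 0.5302594574797396, 0.6797454108583709, -0.35124031489031476], [-0.4817693367991744, -0.4796932728648694, 0.7333434871111038, -0.5952125726551403], [0.0, 0.0, 0.0, 1.0]]
top 53.407189659743096 281.02550636752636 206.58235565042224 -0.12074691560411184 [[-0.024290559043360315, -0.9996943943421512, 0.004592021585362577, 0.06193201686620882], [0.9756617415962922, -0.022704776897034398, 0.2181024050563079, -0.5497428028459024], [-0.21793149090173022, 0.009778089124941729, 0.9759150855716975, -0.8114355118519943], [0.0, 0.0, 0.0, 1.0]]
0.011
```

View pics/top0.png

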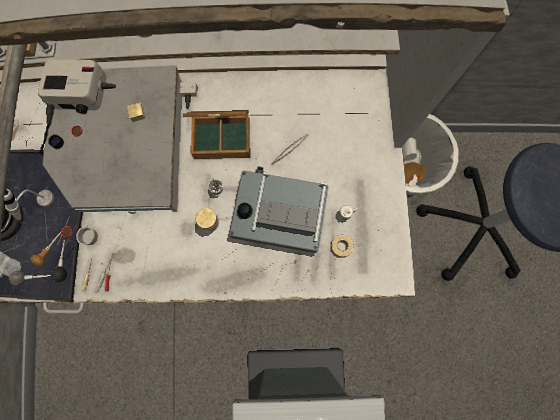

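View pics/scene0.png

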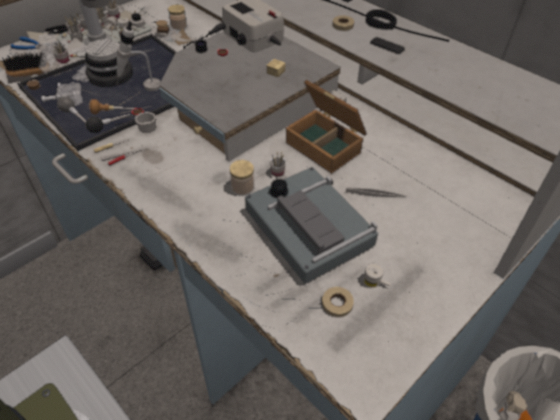

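The top view shows the box with corners near (241,170), (327,185), (317,254) and (229,237). The stop is at (244,211) and the cover at about (290,216). The jar is at (206,218), the cup at (215,187), the bottle at (346,212) and the tape at (342,245). Next I'll enlarge both views to get exact corners.

```bash
python3 - <<'E'
import cv2,numpy as np
for n,(x,y,w,h) in dict(top=(220,160,115,100),scene=(238,160,145,120)).items():
    im=cv2.imread(f"pics/{n}0.png")[y:y+h,x:x+w]
    k=6 if n=="top" else 5
    im=cv2.resize(im,None,fx=k,fy=k,interpolation=cv2.INTER_CUBIC)
    for i in range(0,w,10): cv2.putText(im,str(x+i),(i*k,8),0,.3,(0,0,255)); cv2.line(im,(i*k,10),(i*k,15),(0,0,255))
    for i in range(0,h,10): cv2.putText(im,str(y+i),(0,i*k+4),0,.3,(0,0,255))
    cv2.imwrite(f"pics/{n}0c.png",im)
E
```

```text
(no output)
```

View pics/top0c.png

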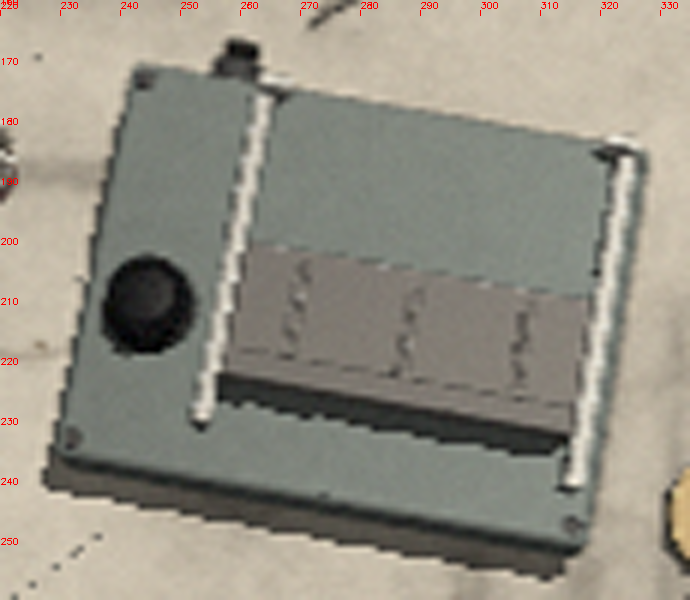

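View pics/scene0c.png

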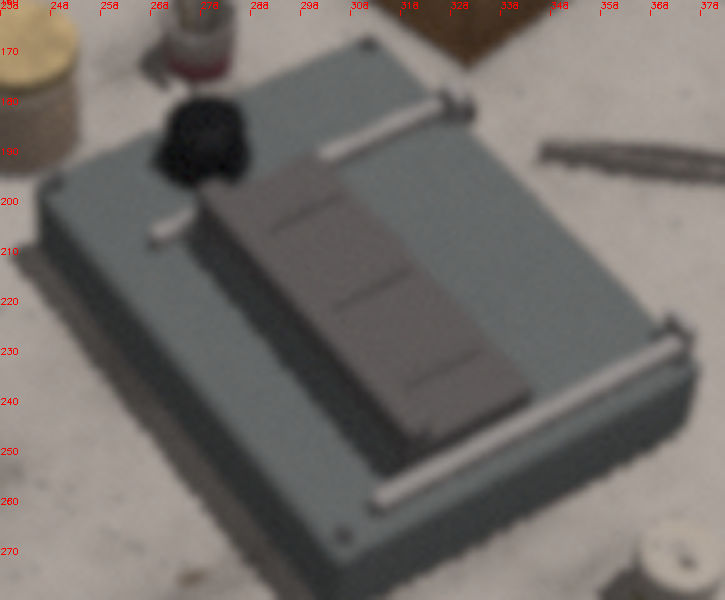

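The crops show the four panel corners clearly in both views. The cover's front top edge in the top view runs from about (256,222) to (315,232). I'll cast the corners onto z = 40 mm and fit the box pose.

```bash
cat > h.py <<'E'
import numpy as np,cv2
from scipy.spatial.transform import Rotation as R
def K(d):
    f=210/np.tan(np.radians(d["fov_y"])/2)
    return np.array([[f,0,d["cx"]],[0,f,d["cy"]],[0,0,1.]]),np.array([d["k1"],0,0,0.])
def cast(d,uv,z):
    k,D=K(d);n=cv2.undistortPoints(np.float64(uv).reshape(-1,1,2),k,D)[:,0]
    E=np.array(d["extrinsics"]);rot=E[:3,:3];c=-rot.T@E[:3,3]
    ray=np.c_[n[:,0],-n[:,1],-np.ones(len(n))]@rot
    return c+ray*((z-c[2])/ray[:,2])[:,None]
def proj(d,P):
    k,D=K(d);E=np.array(d["extrinsics"]);p=np.atleast_2d(P)@E[:3,:3].T+E[:3,3];p=p*[1,-1,-1]
    return cv2.projectPoints(p,np.zeros(3),np.zeros(3),k,D)[0][:,0]
def fit(A,B):
    a=A.mean(0);b=B.mean(0);H=(A-a).T@(B-b);th=np.arctan2(H[0,1]-H[1,0],H[0,0]+H[1,1])
    c,s=np.cos(th),np.sin(th);M=np.array([[c,-s],[s,c]]);return th,b-M@a,B-(A@M.T+b-M@a)
E
python3 - <<'E'
from h import *
A=np.array([[.09,.117],[.09,-.075],[-.058,-.075],[-.058,.117]])
uv=dict(top=[(242.5,171),(327.8,184.5),(317.2,251.5),(230,236.3)],scene=[(311.6,168),(377,234.4),(305.6,273.6),(246.4,198)])
for n in uv:
    d=np.load(f"pics/{n}0.npy",allow_pickle=True).item()
    P=cast(d,uv[n],.04)[:,:2];th,t,e=fit(A,P);print(n,np.degrees(th),t,(e*1e3).round(1).tolist())
    if n=="top":
        c,s=np.cos(th),np.sin(th);M=np.array([[c,-s],[s,c]])
        print("cover edge box",((cast(d,[(255.8,222),(315,232)],.066)[:,:2]-t)@M).round(4))
        print("stop box",((cast(d,[(244.7,210.7)],.062)[:,:2]-t)@M).round(4))
        for k,u,z in(("jar",(206,218),.05),("cup",(215,187),.05),("bot",(346,212),.03),("tape",(342,245),.01)):print(k,((cast(d,[u],z)[:,:2]-t)@M).round(3))
E
```

```text
top -11.002329580404188 [0.52804271 0.03489345] [[-1.5, -1.8], [0.3, 1.9], [0.7, 2.9], [0.5, -3.0]]
cover edge box [[-0.0221  0.0637]
 [-0.0222 -0.0597]]
stop box [[-0.0018  0.0911]]
jar [[-0.029  0.17 ]]
cup [[0.041 0.165]]
bot [[ 0.038 -0.122]]
tape [[-0.031 -0.125]]
scene -11.515614636692284 [0.52704068 0.03039862] [[-3.5, -0.8], [-2.6, 3.8], [2.2, 1.4], [3.8, -4.5]]
```

```bash
cat >> h.py <<'E'
O=np.array([.5285,.0345]);TH=np.radians(-11.2)
M=np.array([[np.cos(TH),-np.sin(TH)],[np.sin(TH),np.cos(TH)]])
def plan(bx,by,tipz):
    from plant import r
    s=r.get_state();Q=R.from_quat(s["eef_rot"]);X=Q.as_matrix();p=s["tool_pos"]
    by_=np.r_[M[:,1],0];bz=np.array([0,0,-1.])
    out=[]
    for sg in(1,-1):
        T=np.c_[bz,sg*by_,np.cross(bz,sg*by_)]
        out.append((Q.inv()*R.from_matrix(T)).as_rotvec(degrees=True).round(2))
    tgt=np.r_[O+M@[bx,by],tipz+.011]
    print("t",round(s["clock"],2),"pos",p.round(4),"box",((p[:2]-O)@M).round(4),"tipz",round(p[2]-.011,4))
    print("turns",out,"shift now-tool cm",(X.T@(tgt-p)*100).round(2),"F",s["contact_force"].round(1),"op mm",round(s["opening"]*88.1,1),"q",s["q"].round(2))
    print(X.round(3).tolist())
E
python3 -c "
from h import *
plan(-.055,0,.18)"
```

```text
t 0.1 pos [ 0.2366 -0.5779  0.249 ] box [-0.1674 -0.6574] tipz 0.238
turns [array([-1.4652e+02, -1.2000e-01,  5.0000e-02]), array([33.48,  0.04,  0.09])] shift now-tool cm [  5.87 -48.63 -45.64] F [-0.4  0.3 -0.3] op mm 88.2 q [ 1.22  0.69 -0.19  1.57  0.16  0.9  -0.22]
[[-0.001, 0.379, -0.925], [0.001, -0.925, -0.379], [-1.0, -0.002, 0.0]]
```

{"method": "drive_tool", "body": {
  "deltas": [
    [[0,0,0],[0,-2.4,-2.25],4.25],
    [[0,0,0],[0,-2.4,-2.25],4.25],
    [[0,0,0],[0,-2.4,-2.25],4.25],
    [[0,0,0],[0,-2.4,-2.25],4.25],
    [[0,0,0],[0,-2.4,-2.25],4.25],
    [[0,0,0],[0,-2.4,-2.25],4.25],
    [[0,0,0],[0,-2.4,-2.25],4.25],
    [[0,0,0],[0,-2.4,-2.25],4.25],
    [[0,0,0],[0,-2.4,-2.25],4.25],
    [[0,0,0],[0,-2.4,-2.25],4.25],
    [[0,0,0],[0,-2.4,-2.25],4.25],
    [[0,0,0],[0,-2.4,-2.25],4.25]
  ]
}}

```text
clock: 1.1
tool_pos: [0.3777, -0.208, 0.2496]
eef_rot: [-0.694, -0.137, 0.694, -0.136]
contact_force: [0.9, -0.6, 0.9]
opening: 0.482
```

{"method": "drive_tool", "body": {
  "deltas": [
    [[0,0,0],[0,-2.4,-2.25],4.25],
    [[0,0,0],[0,-2.4,-2.25],4.25],
    [[0,0,0],[0,-2.4,-2.25],4.25],
    [[0,0,0],[0,-2.4,-2.25],4.25],
    [[0,0,0],[0,-2.4,-2.25],4.25],
    [[5.5,0,0],[0,0,0],4.25],
    [[5.5,0,0],[0,0,0],4.25],
    [[5.5,0,0],[0,0,0],4.25],
    [[5.5,0,0],[0,0,0],4.25],
    [[5.5,0,0],[0,0,0],4.25],
    [[5.5,0,0],[0,0,0],4.25],
    [[0,0,0],[0,0,0],4.25]
  ]
}}

```text
clock: 2.1
tool_pos: [0.436, -0.0557, 0.2495]
eef_rot: [-0.704, 0.067, 0.704, 0.067]
contact_force: [-1.0, -0.2, -0.1]
opening: 0.486
```

```bash
python3 -c "
from h import *
plan(-.055,0,.12)"
```

```text
t 2.1 pos [ 0.436  -0.0557  0.2495] box [-0.0732 -0.1065] tipz 0.2385
turns [array([-1.7965e+02,  4.0000e-02,  5.0000e-02]), array([ 0.35,  0.03, -0.03])] shift now-tool cm [ 11.85 -10.64  -1.89] F [-1.  -0.2 -0.1] op mm 42.8 q [-0.    0.46  0.04  2.11 -0.03  0.58 -1.71]
[[-0.001, -0.188, -0.982], [-0.0, -0.982, 0.188], [-1.0, 0.0, 0.001]]
```

{"method": "drive_tool", "body": {
  "deltas": [
    [[0.35,0,0],[0,-2.66,-0.47],4.25],
    [[0,0,0],[0,-2.66,-0.47],4.25],
    [[0,0,0],[0,-2.66,-0.47],4.25],
    [[0,0,0],[0,-2.66,-0.47],4.25],
    [[0,0,0],[2.4,0,0],4.25],
    [[0,0,0],[2.4,0,0],4.25],
    [[0,0,0],[2.4,0,0],4.25],
    [[0,0,0],[2.4,0,0],4.25],
    [[0,0,0],[2.2,0,0],4.25],
    [[0,0,0],[0,0,0],4.25],
    [[0,0,0],[0,0,0],4.25]
  ]
}}

```text
clock: 3.02
tool_pos: [0.4742, 0.045, 0.1311]
eef_rot: [-0.703, 0.068, 0.705, 0.067]
contact_force: [0.1, 0.5, 0.1]
opening: 0.484
```

```bash
cat > pic.py <<'E'
from h import *; from plant import r; import sys
tag=sys.argv[1];ims=[]
for n,(x,y,w,h) in dict(top=(205,130,135,130),scene=(205,110,190,185)).items():
    d=r.snapshot(n);np.save(f"pics/{n}{tag}.npy",d,allow_pickle=True)
    im=cv2.resize(d["color"][y:y+h,x:x+w,::-1],(400,int(400*h/w)),interpolation=cv2.INTER_CUBIC)
    ims.append(cv2.copyMakeBorder(im,0,600-im.shape[0],0,0,0))
cv2.imwrite(f"pics/both{tag}.png",np.hstack(ims)[:400])
E
python3 -c "
from h import *
plan(-.055,0,.056)"; python3 pic.py 1
```

```text
t 3.02 pos [0.4742 0.045  0.1311] box [-0.0553 -0.0003] tipz 0.1201
turns [array([-1.7978e+02,  7.0000e-02,  2.3000e-01]), array([ 0.22,  0.15, -0.04])] shift now-tool cm [ 6.41 -0.03 -0.04] F [0.1 0.5 0.1] op mm 42.6 q [-0.21  0.71  0.03  2.11 -0.06  0.32 -1.9 ]
[[-0.003, -0.19, -0.982], [-0.0, -0.982, 0.19], [-1.0, 0.001, 0.003]]
```

View pics/both1.png

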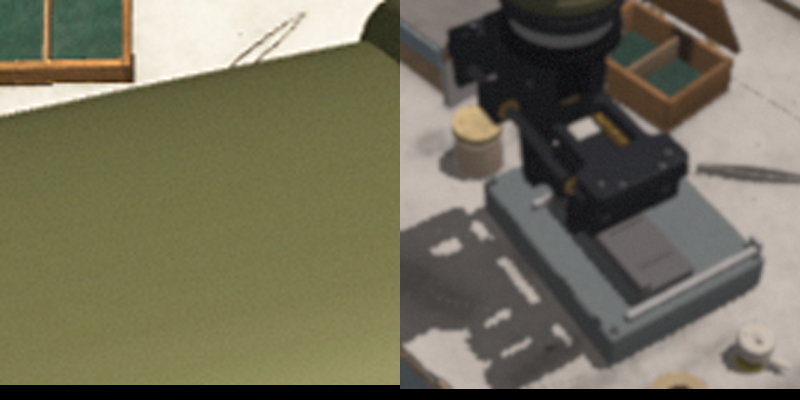

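The top view is blocked by the arm. The scene view shows the gripper over the panel in front of the cover, square to it and clear of the jar. I'll descend and push gently.

{"method": "drive_tool", "body": {
  "deltas": [
    [[0,0,0],[1.8,0,0],4.25],
    [[0,0,0],[1.8,0,0],4.25],
    [[0,0,0],[1.8,0,0],4.25],
    [[0.2,0.15,0],[1.0,0,0],4.25],
    [[0,0,0],[0,0,0],4.25],
    [[0,0,0],[0,0,0],4.25]
  ]
}}

```text
clock: 3.62
tool_pos: [0.4756, 0.0451, 0.0686]
eef_rot: [0.705, -0.069, -0.702, -0.069]
contact_force: [0.1, 0.2, -0.2]
opening: 0.48
```

{"method": "drive_tool", "body": {
  "deltas": [
    [[0,0,0],[0,0,-0.4],4.25],
    [[0,0,0],[0,0,-0.4],4.25],
    [[0,0,0],[0,0,-0.4],4.25],
    [[0,0,0],[0,0,-0.4],4.25],
    [[0,0,0],[0,0,-0.4],4.25],
    [[0,0,0],[0,0,-0.4],4.25],
    [[0,0,0],[0,0,-0.4],4.25],
    [[0,0,0],[0,0,-0.4],4.25],
    [[0,0,0],[0,0,0],4.25]
  ]
}}

```text
clock: 4.37
tool_pos: [0.507, 0.0385, 0.0677]
eef_rot: [0.705, -0.07, -0.703, -0.069]
contact_force: [0.1, 0.2, -0.7]
opening: 0.479
```

```bash
python3 -c "
from h import *
plan(.02,0,.056)"
```

```text
t 4.37 pos [0.507  0.0385 0.0677] box [-0.0219 -0.0002] tipz 0.0567
turns [array([ 1.7991e+02, -1.0000e-02,  2.8000e-01]), array([-0.09, -0.18, -0.  ])] shift now-tool cm [ 0.09 -0.03 -4.19] F [ 0.1  0.2 -0.7] op mm 42.2 q [-0.18  0.85  0.02  2.05 -0.05  0.23 -1.89]
[[0.003, -0.196, -0.981], [-0.001, -0.981, 0.196], [-1.0, 0.0, -0.003]]
```

{"method": "drive_tool", "body": {
  "deltas": [
    [[0,0,0],[0.05,0,-0.3],4.25],
    [[0,0,0],[0,0,-0.4],4.25],
    [[0,0,0],[0,0,-0.4],4.25],
    [[0,0,0],[0,0,-0.4],4.25],
    [[0,0,0],[0,0,-0.4],4.25]
  ]
}}

```text
clock: 4.78
tool_pos: [0.5251, 0.0348, 0.0672]
eef_rot: [0.704, -0.07, -0.703, -0.069]
contact_force: [-2.0, -0.3, -0.5]
opening: 0.485
```

```bash
python3 -c "
from h import *
plan(.02,0,.056)"; python3 pic.py 2
```

```text
t 4.78 pos [0.5251 0.0348 0.0672] box [-0.0034 -0.0003] tipz 0.0562
turns [array([ 1.7992e+02, -4.0000e-02,  1.8000e-01]), array([-0.08, -0.12, -0.02])] shift now-tool cm [ 0.02 -0.04 -2.34] F [-2.  -0.3 -0.5] op mm 42.7 q [-0.17  0.86  0.02  2.   -0.05  0.28 -1.88]
[[0.002, -0.196, -0.981], [-0.001, -0.981, 0.196], [-1.0, 0.0, -0.002]]
```

View pics/both2.png

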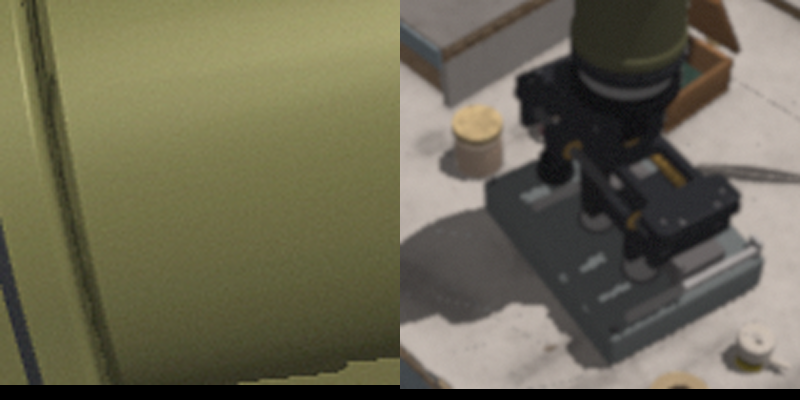

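The reading of −2 N along x matches the cover's friction, and the scene view shows the cover ahead of the fingers. I'll continue, slowing near the stop.

{"method": "drive_tool", "body": {
  "deltas": [
    [[0,0,0],[0,0,-0.4],4.25],
    [[0,0,0],[0,0,-0.4],4.25],
    [[0,0,0],[0,0,-0.4],4.25],
    [[0,0,0],[0,0,-0.3],4.25],
    [[0,0,0],[0,0,-0.2],4.25],
    [[0,0,0],[0,0,-0.1],4.25],
    [[0,0,0],[0,0,-0.1],4.25]
  ]
}}

```text
clock: 5.47
tool_pos: [0.5436, 0.0313, 0.0674]
eef_rot: [0.705, -0.07, -0.703, -0.069]
contact_force: [-2.4, -0.4, 0.0]
opening: 0.483
```

{"method": "drive_tool", "body": {
  "deltas": [
    [[0,0,0],[0,0,-0.1],4.25],
    [[0,0,0],[0,0,-0.1],4.25]
  ]
}}

```text
clock: 5.63
tool_pos: [0.5454, 0.0309, 0.0674]
eef_rot: [0.704, -0.07, -0.703, -0.069]
contact_force: [-1.8, -0.2, -0.8]
opening: 0.479
```

{"method": "drive_tool", "body": {
  "deltas": [
    [[0,0,0],[0,0,-0.1],4.25],
    [[0,0,0],[0,0,-0.1],4.25]
  ]
}}

```text
clock: 5.8
tool_pos: [0.5475, 0.0305, 0.0674]
eef_rot: [0.705, -0.07, -0.703, -0.069]
contact_force: [-2.2, -0.9, -0.9]
opening: 0.484
```

```bash
python3 -c "
from h import *
plan(.023,0,.056)"
```

```text
t 5.8 pos [0.5475 0.0305 0.0674] box [ 0.0194 -0.0003] tipz 0.0564
turns [array([ 1.7992e+02, -2.0000e-02,  2.2000e-01]), array([-0.08, -0.14, -0.01])] shift now-tool cm [ 0.04 -0.03 -0.36] F [-2.2 -0.9 -0.9] op mm 42.7 q [-0.15  0.88  0.02  1.93 -0.04  0.33 -1.87]
[[0.002, -0.196, -0.981], [-0.001, -0.981, 0.196], [-1.0, 0.0, -0.002]]
```

{"method": "drive_tool", "body": {
  "deltas": [
    [[0,0,0],[0,0,-0.1],4.25],
    [[0,0,0],[0,0,-0.1],4.25]
  ]
}}

```text
clock: 5.97
tool_pos: [0.5495, 0.0301, 0.0674]
eef_rot: [0.705, -0.07, -0.703, -0.069]
contact_force: [-1.7, -0.9, -0.3]
opening: 0.479
```

{"method": "drive_tool", "body": {
  "deltas": [
    [[0,0,0],[0,0,-0.1],4.25],
    [[0,0,0],[0,0,0],4.25]
  ]
}}

```text
clock: 6.13
tool_pos: [0.5508, 0.0299, 0.0674]
eef_rot: [0.705, -0.07, -0.703, -0.069]
contact_force: [-1.4, -0.4, -0.3]
opening: 0.483
```

{"method": "drive_tool", "body": {
  "deltas": [
    [[0,0,0],[0,0,-0.1],4.25],
    [[0,0,0],[0,0,0],4.25]
  ]
}}

```text
clock: 6.3
tool_pos: [0.5509, 0.0298, 0.0674]
eef_rot: [0.704, -0.07, -0.703, -0.069]
contact_force: [-3.3, -0.6, -0.0]
opening: 0.478
```

{"method": "drive_tool", "body": {
  "deltas": [
    [[0,0,0],[0,0,-0.1],4.25],
    [[0,0,0],[0,0,0],4.25]
  ]
}}

```text
clock: 6.47
tool_pos: [0.551, 0.0298, 0.0674]
eef_rot: [-0.704, 0.07, 0.704, 0.069]
contact_force: [-5.9, 0.7, 1.7]
opening: 0.481
```

{"method": "drive_tool", "body": {
  "deltas": [
    [[0,0,0],[0,0,-0.1],4.25],
    [[0,0,0],[0,0,0],4.25]
  ]
}}

```text
clock: 6.63
tool_pos: [0.5511, 0.0298, 0.0673]
eef_rot: [-0.703, 0.07, 0.704, 0.069]
contact_force: [-6.7, 1.4, 4.3]
opening: 0.483
```

```bash
python3 -c "
from h import *
plan(.0,0,.056)"
```

```text
t 6.63 pos [0.5511 0.0298 0.0673] box [ 0.023  -0.0003] tipz 0.0563
turns [array([ 1.7993e+02, -7.0000e-02, -2.0000e-01]), array([-0.07,  0.13, -0.04])] shift now-tool cm [ 0.04 -0.02  2.3 ] F [-6.7  1.4  4.3] op mm 42.6 q [-0.15  0.88  0.02  1.92 -0.04  0.35 -1.87]
[[-0.002, -0.195, -0.981], [-0.0, -0.981, 0.195], [-1.0, 0.001, 0.002]]
```

The end stop is reached: force is rising with no movement, at box x = 23 mm, which is 32 minus the 9 mm half pad. That also confirms the key line lies 23 mm back. I'll back off to the keys.

{"method": "drive_tool", "body": {
  "deltas": [
    [[0,0,0],[0,0,0.4],4.25],
    [[0,0,0],[0,0,0.6],4.25],
    [[0,0,0],[0,0,0.6],4.25],
    [[0,0,0],[0,0,0.6],4.25],
    [[0,0,0],[0,0,0.4],4.25],
    [[0,0,0],[0,0,0],4.25],
    [[0,0,0],[0,0,0],4.25]
  ]
}}

```text
clock: 7.22
tool_pos: [0.528, 0.0346, 0.0675]
eef_rot: [0.705, -0.069, -0.703, -0.069]
contact_force: [-0.2, 0.7, 0.4]
opening: 0.482
```

```bash
python3 -c "
from h import *
plan(.0,0,.051)"; python3 pic.py 3
```

```text
t 7.22 pos [0.528  0.0346 0.0675] box [-0.0005  0.    ] tipz 0.0565
turns [array([1.7994e+02, 1.0000e-02, 2.9000e-01]), array([-0.06, -0.18,  0.  ])] shift now-tool cm [ 0.55  0.   -0.05] F [-0.2  0.7  0.4] op mm 42.5 q [-0.16  0.86  0.02  1.99 -0.04  0.28 -1.88]
[[0.003, -0.195, -0.981], [-0.001, -0.981, 0.195], [-1.0, -0.0, -0.003]]
```

View pics/both3.png

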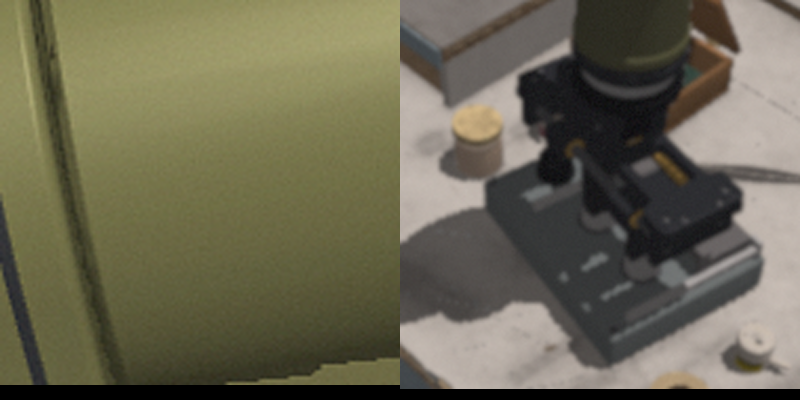

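The cover stays open behind the fingers, and the fingertips stand over the key positions, near (597,222) and (640,265) in the picture. Pressing now.

{"method": "drive_tool", "body": {
  "deltas": [
    [[0,0,0],[0.2,0,0],4.25],
    [[0,0,0],[0.2,0,0],4.25],
    [[0,0,0],[0.2,0,0],4.25],
    [[0,0,0],[0.2,0,0],4.25],
    [[0,0,0],[0.2,0,0],4.25],
    [[0,0,0],[0,0,0],4.25]
  ]
}}

```text
clock: 7.82
tool_pos: [0.5282, 0.0344, 0.0575]
eef_rot: [0.705, -0.07, -0.703, -0.069]
contact_force: [-0.2, -0.5, 7.3]
opening: 0.483
```

{"method": "drive_tool", "body": {
  "deltas": [
    [[0,0,0],[0.2,0,0],4.25],
    [[0,0,0],[0.2,0,0],4.25],
    [[0,0,0],[0.2,0,0],4.25],
    [[0,0,0],[0,0,0],4.25]
  ]
}}

```text
clock: 8.15
tool_pos: [0.5282, 0.0344, 0.0533]
eef_rot: [0.705, -0.07, -0.702, -0.07]
contact_force: [-3.1, 0.0, 22.0]
opening: 0.481
```

```bash
python3 -c "
from h import *
from plant import r
plan(.0,0,.042);print(r.get_state()['moment'])"
```

```text
t 8.15 pos [0.5282 0.0344 0.0533] box [-0.0003 -0.0001] tipz 0.0423
turns [array([1.7991e+02, 3.0000e-02, 3.5000e-01]), array([-0.09, -0.22,  0.02])] shift now-tool cm [ 0.03 -0.01 -0.03] F [-3.1  0.  22. ] op mm 42.4 q [-0.16  0.89  0.02  1.99 -0.05  0.25 -1.88]
[[0.004, -0.196, -0.981], [-0.0, -0.981, 0.196], [-1.0, -0.0, -0.004]]
[0.07946237 0.81945246 0.07462635]
```

Force at 3.5 mm travel was 7.3 N, where two springs should give 7.5 N, so both keys are under the fingers. They are now at the bottom at 22 N. Holding about 3.2 s.

{"method": "drive_tool", "body": {
  "deltas": [
    [[0,0,0],[0,0,0],4.25],
    [[0,0,0],[0,0,0],4.25],
    [[0,0,0],[0,0,0],4.25],
    [[0,0,0],[0,0,0],4.25],
    [[0,0,0],[0,0,0],4.25],
    [[0,0,0],[0,0,0],4.25],
    [[0,0,0],[0,0,0],4.25],
    [[0,0,0],[0,0,0],4.25],
    [[0,0,0],[0,0,0],4.25],
    [[0,0,0],[0,0,0],4.25],
    [[0,0,0],[0,0,0],4.25],
    [[0,0,0],[0,0,0],4.25]
  ]
}}

```text
clock: 9.15
tool_pos: [0.5282, 0.0344, 0.0533]
eef_rot: [0.705, -0.07, -0.702, -0.069]
contact_force: [-4.2, -0.3, 22.8]
opening: 0.484
```

{"method": "drive_tool", "body": {
  "deltas": [
    [[0,0,0],[0,0,0],4.25],
    [[0,0,0],[0,0,0],4.25],
    [[0,0,0],[0,0,0],4.25],
    [[0,0,0],[0,0,0],4.25],
    [[0,0,0],[0,0,0],4.25],
    [[0,0,0],[0,0,0],4.25],
    [[0,0,0],[0,0,0],4.25],
    [[0,0,0],[0,0,0],4.25],
    [[0,0,0],[0,0,0],4.25],
    [[0,0,0],[0,0,0],4.25],
    [[0,0,0],[0,0,0],4.25],
    [[0,0,0],[0,0,0],4.25]
  ]
}}

```text
clock: 10.15
tool_pos: [0.5282, 0.0344, 0.0533]
eef_rot: [0.705, -0.07, -0.702, -0.069]
contact_force: [-4.1, -0.0, 22.9]
opening: 0.481
```

{"method": "drive_tool", "body": {
  "deltas": [
    [[0,0,0],[0,0,0],4.25],
    [[0,0,0],[0,0,0],4.25],
    [[0,0,0],[0,0,0],4.25],
    [[0,0,0],[0,0,0],4.25],
    [[0,0,0],[0,0,0],4.25],
    [[0,0,0],[0,0,0],4.25],
    [[0,0,0],[0,0,0],4.25],
    [[0,0,0],[0,0,0],4.25],
    [[0,0,0],[0,0,0],4.25],
    [[0,0,0],[0,0,0],4.25],
    [[0,0,0],[0,0,0],4.25],
    [[0,0,0],[0,0,0],4.25]
  ]
}}

```text
clock: 11.15
tool_pos: [0.5282, 0.0344, 0.0534]
eef_rot: [0.705, -0.07, -0.702, -0.07]
contact_force: [-3.4, -1.2, 23.0]
opening: 0.482
```

```bash
python3 -c "
from h import *
from plant import r
plan(.0,0,.042);print(r.get_state()['moment'])"
```

```text
t 11.15 pos [0.5282 0.0344 0.0534] box [-0.0003 -0.0002] tipz 0.0424
turns [array([1.7991e+02, 3.0000e-02, 3.6000e-01]), array([-0.08, -0.23,  0.02])] shift now-tool cm [ 0.04 -0.02 -0.03] F [-3.4 -1.2 23. ] op mm 42.5 q [-0.16  0.89  0.02  1.99 -0.05  0.25 -1.88]
[[0.004, -0.196, -0.981], [-0.0, -0.981, 0.196], [-1.0, -0.0, -0.004]]
[0.0920856  0.77936711 0.01126891]
```

Held for about 3 s. I'll release straight up, then move clear to the right so the cameras can see.

{"method": "drive_tool", "body": {
  "deltas": [
    [[0,0,0],[-0.3,0,0],4.25],
    [[0,0,0],[-0.3,0,0],4.25],
    [[0,0,0],[-0.4,0,0],4.25],
    [[0,0,0],[-0.5,0,0],4.25],
    [[0,0,0],[-0.8,0,0],4.25],
    [[0,0,0],[-1.5,0,0],4.25],
    [[0,0,0],[-2.5,0,0],4.25],
    [[0,0,0],[-3,0,0],4.25],
    [[0,0,0],[-3,0,0],4.25],
    [[0,0,0],[-3,0,0],4.25],
    [[0,0,0],[-2,0,0],4.25],
    [[0,0,0],[0,0,0],4.25]
  ]
}}

```text
clock: 12.15
tool_pos: [0.5299, 0.0347, 0.2286]
eef_rot: [0.707, -0.069, -0.7, -0.07]
contact_force: [0.9, 0.2, 0.6]
opening: 0.479
```

{"method": "drive_tool", "body": {
  "deltas": [
    [[0,0,0],[0,3,1],4.25],
    [[0,0,0],[0,3,1],4.25],
    [[0,0,0],[0,3,1],4.25],
    [[0,0,0],[0,3,1],4.25],
    [[0,0,0],[0,3,1],4.25],
    [[0,0,0],[0,3,0],4.25],
    [[0,0,0],[0,3,0],4.25],
    [[0,0,0],[0,3,0],4.25],
    [[0,0,0],[0,3,0],4.25],
    [[0,0,0],[0,3,0],4.25],
    [[0,0,0],[0,2,0],4.25],
    [[0,0,0],[0,0,0],4.25]
  ]
}}

```text
clock: 13.15
tool_pos: [0.4137, -0.2745, 0.2236]
eef_rot: [0.704, -0.073, -0.703, -0.071]
contact_force: [-0.1, 0.4, -1.0]
opening: 0.485
```

```bash
python3 pic.py 4; python3 - <<'E'
from h import *
d=np.load("pics/top4.npy",allow_pickle=True).item()
P=[np.r_[O+M@[0,y],.05] for y in(.03,-.03)];print((proj(d,P)-[205,130])*400/135)
E
```

```text
[[204.52616222 253.61524512]
 [287.88671475 267.82002759]]
```

View pics/both4.png

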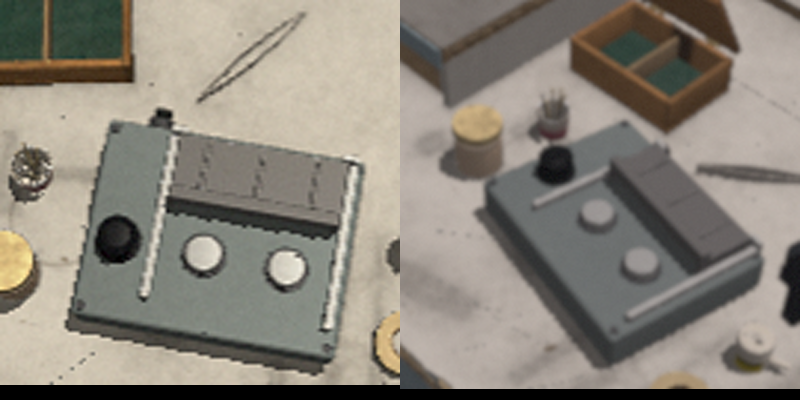

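The cover is fully open and both keys are up, at (204,253) and (287,267), within about a pixel of the positions I predicted. The stop and the things beside the box look unmoved. Handing in.

```bash
python3 -c "
from plant import r
print(r.get_state()['contact_force'],r.finish_job())"
```

```text
the job is handed in; nothing more can be done
[ 0.08710446  0.70827604 -0.09471544] None
```

I reset the interlock and handed the job in at about 13 s of the 54 s allowed; the hand-in reports no verdict.

- **Cover:** I pushed it gently to its end stop. Friction read about 2 N and the stop at most about 8 N. It stopped at box x = 23 mm for the finger centres, as expected for fully open.
- **Keys:** I pressed both together, one fingertip on each, to the bottom at about 23 N in total. I held them for about 3 s, released straight up and moved clear to the right.

**Last checks:**
- The final pictures show the cover open, both keys up and the stop button up.
- The jar, cup and bottle look unmoved. The tape roll was only partly in view. I judged these by eye and did not measure them.
- The keys lay within about a pixel of where I had computed them, and the contact force was about zero.
- The arm blocked the top view during the push and press, so for those I relied on the forces, the tool pose and the scene view.
- The first corner fits of the two cameras disagreed by about 4 mm in y, so I used a value between them, and the final picture bore it out.

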